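Wedge the spring clip off the bare post

ROBOT

A 6-joint arm with a two-finger parallel gripper is mounted at the origin on the work surface. World frame = base frame: x ahead of the robot, y to its left, z up, the work surface at z = 0. Lengths are in m, angles in rad, forces in N, time in s.
With the tool pointing down it reaches from about 0.35 to 0.975 m from the base axis. Payload 4.9 kg.
Tool frame: the origin (TCP) lies on the centre line of the jaws, within the pads' length; the fingertips stand 14 mm ahead of it and the grasp point (between the pads) lies 5 mm behind it (manip.nose_length is the distance from the TCP to the fingertips, in m); z points along the fingers, y is the line along which they close (so a half turn about z gives the same grasp; the last joint's range is limited). The gripper opens to 85 mm and grips with 20 to 120 N. Pads are 22 mm wide; open, the fingers measure 114 mm over their backs; the gripper's body (76 mm by 85 mm) begins 54 mm behind the grasp point. The pads swing forward as they close: fully open they stand 13 mm farther back than shut.
Start: joints at [1.156, 0.053, 1.613, -0, 1.476, -0.119], TCP at [0.182, 0.598, 0.245] pointing down, gripper open.
Joint ranges: [-3.01, 3.01], [-1.01, 2.22], [0.06, 2.58], [-1.02, 4.17], [0.09, 2.62], [-3.14, 3.14]. Speed limits (rad/s): [2.57, 2.57, 3.14, 3.14, 3.14, 3.14].

INTERFACE

Orientations are given as a unit quaternion [w, x, y, z].
In Python, from plant import manip, imaging gives the robot as it stands.
- The arm moves only by the tool play_rows, never from a script. Its argument "commands" is a list of rows, each a list of 6 numbers: the shift along the tool's x, y, z in mm, then the turn, a rotation vector about the tool's x, y, z in degrees. A call has 1 to 5 rows; each row shifts and turns the commanded pose from where the row before left it, along the tool's axes as they then stand; what a row does not reach is not made up. A row lasts 1/12 s, in which the tool goes at most 41.7 mm and 7.16 degrees, less where a joint would pass 70% of its speed; a pose out of reach is approached as far as the arm can. A call is refused whole if a number of a shift passes 41.7 or a number of a turn 7.16, either way. A call with a gripper value outside its range is refused whole. "hand" is the finger opening in mm, from 0 to 85.4, set as the call begins (left out, the last holds). The fingers move at their own pace and stop on an object; the grip force is fixed at half the most. Time passes only in rows, so rows that do not move let the fingers close. It gives the time, the measured TCP pose, the force, the opening and the grip force at its end, in the units of the state.
- manip.state(): the state, without advancing time (a new reading comes with each control period).
- imaging.grab_frame(name): name is "scene" or "top" or "wrist"; returns a dict with "image" (400x640x3 uint8, red, green, blue), "fx", "fy", "cx", "cy" (pixels), "k1" (the pictures are not rectified: a ray, as slopes to the right and down, at radius r is drawn at 1 + k1 r^2 times it, then the intrinsics apply), "R" (3x3) and "t" (3): a world point X has camera coordinates R X + t; the wrist camera has in their place "mount" (4x4, takes a point from camera to tool coordinates, whose origin is the TCP and whose axes are the flange's). Camera axes: x right, y down, z forward; pixel columns grow to the right and rows downward; lengths in m; the calibration is good to about 2 mm. A picture is of the moment at which its call begins: read the wrist's pose just before it. There is no depth.
- manip.job_done(): hands the job in; it is judged then, once.
The state is a dict: "time": time; "joint_pos": joint angles; "joint_vel": joint speeds; "joint_efforts": joint torques, N m; "tool_pos": TCP position; "tool_rot": TCP orientation; "contact_force": force on the tool from outside, world axes, zero at the start; "ft_torque": the same for the moment, N m; "gripper_width": opening from 0.0 (shut) to 1.0 (fully open); "grasp_force": force on a finger pad.
Only numpy, scipy, OpenCV 4.12 (cv2) and the standard library are available. Lean on these libraries where they do the work, as an engineer would, in place of code of your own. Each camera call takes 0.05 s, during which the arm holds its last target. There are 200 camera calls.

TASK

The magnifier will move to the other stand, so free that stand's bare, short post: take the wooden wedge and press it straight down between the post and the closed end of the spring clip, sloping side towards the closed end, until its flange is down and the clip has slid off the post. Leave the clip lying on the stand and hang the wedge upright in its holder again. Push the clip only with the wedge, not the fingers.

Things in the scene. Friction and masses are not known exactly. Their poses are not given: they have to be found in the camera images.
- wedge_grip (a point): Centre of the wooden wedge's handle (grasp here, fingers closing along y; 26 mm in x, 24 in y, 44 tall). z up, x to the sloping side. Flange 34 x 60 mm, 6 thick, its underside 30 mm below this point; blade 12 mm wide (y) goes 70 mm below that. Blade's back is upright at x=-17 mm; its front slopes from x=+17 at the flange to -13 at the tip: tip 4 mm thick, at x=-15, 100 mm below this point.
- clip_eye (a point): Steel wire spring clip, 6 mm thick, a U 62 x 57 mm loose on the plate round the bare post. Point: middle of the gap between post and closed end, 3 mm above the plate, 19.5 mm from the post's axis at first; moves with the clip. x to the closed end (inner face 10.5 mm ahead). Gap 21 mm (x) by 50 (y). Its legs pinch behind the post and spread (a few N) as the clip is pushed along +x; 12 mm frees it.
- post (a point): Foot of the bare post's axis at the plate top, 85 mm over the table, on a fixed stand. Post 18 mm thick, 16 high. x: the way the clip comes off; z up. Plate slot for the blade: 11 to 66 mm along x, 38 wide (y), open to the table. With the tip in mid-gap the handle's centre is 34.5 mm along x; pressed down, flange on the clip, it is 36 mm above this point. The magnifier's tall post is another stand.
- holder_mouth (a point): Wedge holder: fixed dark steel frame 82 x 62 mm on four legs, top 85 mm above the table. Point: centre of its mouth, 50 mm (x) by 34 mm (y), level with the rim. The wedge hangs point down in it by its flange, which rests on the rims either side in y, handle's centre 30 mm above this point, its x along the holder's x.

How it is judged:
By the outcome, as a careful person would: the job done as asked, in the order asked, and still so for the second after the job is handed in, with the robot touching nothing.
It also fails if it takes over 54 s, if anything falls off the work surface, if the arm or the gripper's body presses on something with over 40 N, if the wrist force passes 120 N, or if a joint passes its speed limit or range.

## Working session

There is one attempt and no reset: what is moved stays moved. The work goes in short steps, Python scripts to look and compute and a tool call to move; the robot and the scene stay as the last step left them, time stands still between calls to the robot, and variables do not carry over. Pictures are saved under pics/ and viewed, at most 13 in all, crops included, and the job is handed in when it is done.

Besides the shell and the picture viewer there is one more tool, called after "Request:" in YAML: its name, and indented under it one key for each argument. play_rows: Moves the arm, as the interface text tells. Its arguments: {"type":"object","properties":{"commands":{"type":"array","items":{"type":"array","items":{"type":"number"}}},"hand":{"type":"number"}},"required":["commands"]}

```bash
ls; mkdir -p pics; cat > h.py <<'E'
import numpy as np,cv2
from plant import manip,imaging
from scipy.spatial.transform import Rotation as Ro
def grab(n):
    s=manip.state(); f=imaging.grab_frame(n)
    f={k:(np.array(v) if not np.isscalar(v) else v) for k,v in f.items()}
    if n=="wrist":
        q=s["tool_rot"];T=np.eye(4);T[:3,:3]=Ro.from_quat([q[1],q[2],q[3],q[0]]).as_matrix();T[:3,3]=s["tool_pos"]
        M=np.linalg.inv(T@f["mount"]); f["R"]=M[:3,:3];f["t"]=M[:3,3]
    return f
def K(f): return np.array([[f["fx"],0,f["cx"]],[0,f["fy"],f["cy"]],[0,0,1.]])
def ray(f,uv):
    d=np.array([(uv[0]-f["cx"])/f["fx"],(uv[1]-f["cy"])/f["fy"]]);p=d.copy()
    for _ in range(20): p=d/(1+f["k1"]*(p@p))
    R=f["R"];return -R.T@f["t"],R.T@np.array([p[0],p[1],1])
def onz(f,uv,z):
    o,d=ray(f,uv);return o+d*(z-o[2])/d[2]
def proj(f,X):
    c=f["R"]@np.array(X)+f["t"];p=c[:2]/c[2];p=p*(1+f["k1"]*(p@p));return p*[f["fx"],f["fy"]]+[f["cx"],f["cy"]]
def tri(f,a,g,b):
    o1,d1=ray(f,a);o2,d2=ray(g,b);s=np.linalg.lstsq(np.c_[d1,-d2],o2-o1,rcond=None)[0]
    p,q=o1+s[0]*d1,o2+s[1]*d2;return (p+q)/2,np.linalg.norm(p-q)
def save(f,n): cv2.imwrite("pics/"+n,f["image"][:,:,::-1])
E
python3 - <<'E'
from h import *
for n in("scene","top","wrist"):
    f=grab(n);save(f,n+"0.png");np.save("pics/"+n+"0.npy",f,allow_pickle=True);print(n,-f["R"].T@f["t"],f["fx"],f["k1"])
print(manip.state())
E
```

```text
pics
scene [0.90297489 0.06170171 0.719378  ] 399.0162966934926 0.028443626728874925
top [ 0.46653158 -0.01531712  0.95514905] 463.002352538177 -0.10846206184801853
wrist [0.1085668  0.61970883 0.37243647] 354.7340355128051 -0.06544310592432714
{'time': 0.15, 'joint_pos': array([ 1.15600526e+00,  5.32578110e-02,  1.61398643e+00,  1.27592573e-05,
        1.47603116e+00, -1.18996723e-01]), 'joint_vel': array([ 0.0002632 ,  0.00014735, -0.00500515, -0.00037393,  0.00139087,
        0.00204945]), 'joint_efforts': array([ 5.50088753e-04, -3.94246852e+01, -3.70720232e+01, -1.09424082e-04,
        4.77971305e-03, -3.81150710e-05]), 'tool_pos': array([0.18198909, 0.59742096, 0.24430814]), 'tool_rot': array([-2.28026905e-04,  1.47359138e-01,  9.89082694e-01, -8.09910626e-04]), 'contact_force': array([-0.30658085,  0.23945639, -1.11796308]), 'ft_torque': array([ 0.06323423, -0.09220839,  0.05124786]), 'grasp_force': 0.0, 'gripper_width': 1.0002154297096453}
```

View pics/scene0.png

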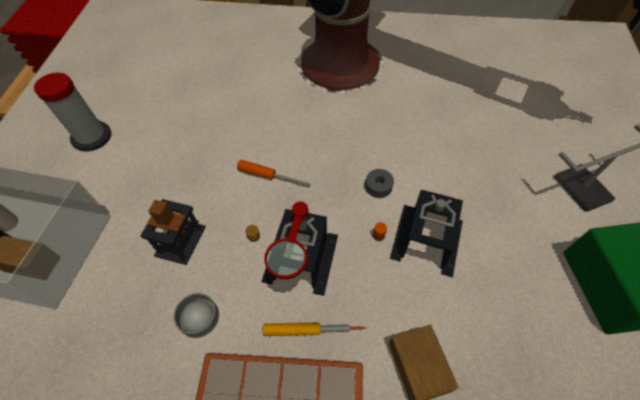

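View pics/top0.png

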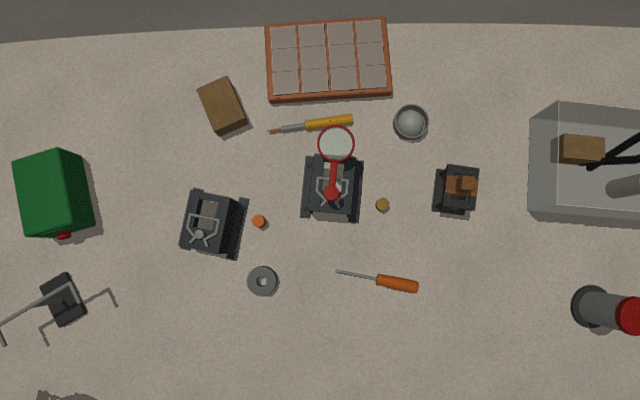

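The scene view shows the holder with the wedge at (170,228), the magnifier stand at (300,245) and the bare-post stand at (430,225). In the top view these are at (458,188), (333,188) and (210,225).

```bash
python3 - <<'E'
from h import *
t=np.load("pics/top0.npy",allow_pickle=True).item();s=np.load("pics/scene0.npy",allow_pickle=True).item()
def c(f,x,y,w=80,h=60): return cv2.resize(f["image"][y:y+h,x:x+w],(400,300),interpolation=cv2.INTER_CUBIC)
im=np.vstack([np.hstack([c(t,170,180,),c(t,420,155)]),np.hstack([c(s,390,180,),c(s,130,195)])])
im=np.clip(im.astype(float)*1.6,0,255).astype(np.uint8)
cv2.imwrite("pics/crops.png",im[:,:,::-1])
E
```

```text
(no output)
```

View pics/crops.png

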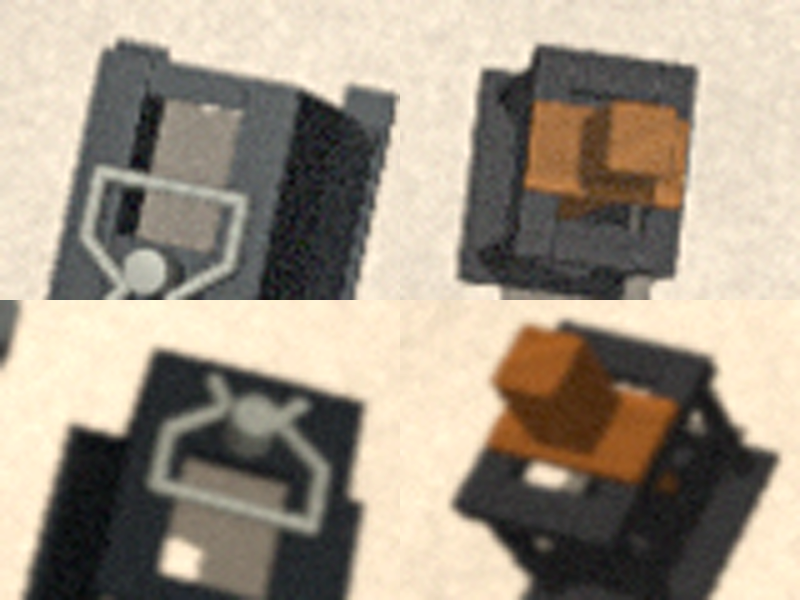

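The crops show the post top at (199,234) in the top view, with the clip's closed end towards (204,217). The wedge handle top is at about (470,183), and its upright back shows at the flange's lower (-x) edge, so the sloping side faces about +x.

```bash
python3 - <<'E'
from h import *
t=np.load("pics/top0.npy",allow_pickle=True).item();s=np.load("pics/scene0.npy",allow_pickle=True).item()
T=lambda x,y,ox=170,oy=180:(ox+x/5,oy+y/5)
W=lambda x,y:T(x-400,y,420,155)
S=lambda x,y:(390+x/5,180+(y-300)/5)
S2=lambda x,y:(130+(x-400)/5,195+(y-300)/5)
p=onz(t,T(146,270),.101);print("post",p, "scene",onz(s,S(253,410),.101))
a,b=onz(t,T(100,172),.088),onz(t,T(243,198),.088);print("clip end",a,b,(a+b)/2,np.linalg.norm(a-b),"yaw",np.degrees(np.arctan2(*(a-b)[[1,0]]))-90, np.degrees(np.arctan2(*((a+b)/2-p)[[1,0]])))
a,b=onz(s,S(155,483),.088),onz(s,S(316,525),.088);print("clip end s",(a+b)/2,np.degrees(np.arctan2(*(b-a)[[1,0]]))-90)
print("handle top",onz(t,W(648,141),.137),"scene",onz(s,S2(545,362),.137))
c=[onz(t,W(*q),.085) for q in[(540,45),(697,68),(675,278)]];print("holder",(c[0]+c[2])/2,c,[np.degrees(np.arctan2(*(d)[[1,0]])) for d in(c[0]-c[1],c[1]-c[2])])
c=[onz(t,W(*q),.091) for q in[(527,100),(525,188),(688,118),(683,208)]];print("flange",sum(c)/4,[np.degrees(np.arctan2(*(d)[[1,0]])) for d in(c[0]-c[2],c[1]-c[3])])
f=np.load("pics/wrist0.npy",allow_pickle=True).item();print(f["mount"].round(3))
print(proj(t,[.5,-.3,.1]))
E
```

```text
post [0.49181378 0.22400417 0.101     ] scene [0.49149185 0.22634383 0.101     ]
clip end [0.52970301 0.24576409 0.088     ] [0.51896097 0.19035905 0.088     ] [0.52433199 0.21806157 0.088     ] 0.056436782804154956 yaw -10.9724914522792 -10.35633681685156
clip end s [0.52415586 0.22154977 0.088     ] -11.292483256170428
handle top [ 0.57339072 -0.27146215  0.137     ] scene [ 0.5782012  -0.26197564  0.137     ]
holder [ 0.57274996 -0.27170562  0.085     ] [array([ 0.61781422, -0.24775592,  0.085     ]), array([ 0.60805518, -0.30829079,  0.085     ]), array([ 0.5276857 , -0.29565532,  0.085     ])] [np.float64(80.8419444224266), np.float64(-8.934756066694987)]
flange [ 0.57492928 -0.26948767  0.091     ] [np.float64(82.75697633148056), np.float64(81.84460670885451)]
[[ 0.    -0.954 -0.3    0.077]
 [ 1.     0.    -0.001 -0.   ]
 [ 0.001 -0.3    0.954 -0.128]
 [ 0.     0.     0.     1.   ]]
[480.47750783 224.79057198]
```

Request:
play_rows:
  commands:
    - [0, 0, -28, 0, 0, -4.2]
    - [0, 0, -28, 0, 0, -4.2]
    - [-22.4, -34.7, 0, 0, 0, 0]
    - [-22.4, -34.7, 0, 0, 0, 0]
    - [-22.4, -34.7, 0, 0, 0, 0]
  hand: 85

```text
time: 0.57
tool_pos: [0.2333, 0.484, 0.3015]
tool_rot: [0.0, 0.074, 0.997, 0.0]
contact_force: [1.0, -0.1, 0.1]
gripper_width: 0.996
grasp_force: 0.0
```

Request:
play_rows:
  commands:
    - [-22.4, -34.7, 0, 0, 0, 0]
    - [-22.4, -34.7, 0, 0, 0, 0]
    - [-22.4, -34.7, 0, 0, 0, 0]
    - [-22.4, -34.7, 0, 0, 0, 0]
    - [-22.4, -34.7, 0, 0, 0, 0]

```text
time: 0.98
tool_pos: [0.3182, 0.2949, 0.301]
tool_rot: [0.0, 0.074, 0.997, 0.0]
contact_force: [1.4, -0.3, 0.3]
gripper_width: 0.994
grasp_force: 0.0
```

Request:
play_rows:
  commands:
    - [-22.4, -34.7, 0, 0, 0, 0]
    - [-22.4, -34.7, 0, 0, 0, 0]
    - [-22.4, -34.7, 0, 0, 0, 0]
    - [-22.4, -34.7, 0, 0, 0, 0]
    - [-22.4, -34.7, 0, 0, 0, 0]

```text
time: 1.4
tool_pos: [0.4032, 0.1065, 0.3012]
tool_rot: [0.0, 0.075, 0.997, 0.0]
contact_force: [0.8, -0.1, -0.4]
gripper_width: 0.992
grasp_force: 0.0
```

Request:
play_rows:
  commands:
    - [-22.4, -34.7, 0, 0, 0, 0]
    - [-22.4, -34.7, 0, 0, 0, 0]
    - [-22.4, -34.7, 0, 0, 0, 0]
    - [-22.4, -34.7, 0, 0, 0, 0]
    - [-22.4, -34.7, 0, 0, 0, 0]

```text
time: 1.82
tool_pos: [0.4883, -0.0819, 0.3011]
tool_rot: [0.0, 0.075, 0.997, 0.0]
contact_force: [0.3, 0.9, 0.5]
gripper_width: 0.997
grasp_force: 0.0
```

Request:
play_rows:
  commands:
    - [-22.4, -34.7, 0, 0, 0, 0]
    - [-22.4, -34.7, 0, 0, 0, 0]
    - [-22.4, -34.7, 0, 0, 0, 0]
    - [-22.4, -34.7, 20, 0, 0, 0]
    - [-22.4, -34.7, 20, 0, 0, 0]

```text
time: 2.23
tool_pos: [0.571, -0.2635, 0.2658]
tool_rot: [0.001, 0.075, 0.997, -0.001]
contact_force: [0.3, 0.1, -0.2]
gripper_width: 0.994
grasp_force: 0.0
```

Request:
play_rows:
  commands:
    - [0, 0, 0, 0, 0, 0]
    - [0, 0, 0, 0, 0, 0]
    - [0, 0, 0, 0, 0, 0]

```text
time: 2.48
tool_pos: [0.5697, -0.2609, 0.2645]
tool_rot: [-0.0, 0.075, 0.997, 0.0]
contact_force: [0.6, 1.3, -0.1]
gripper_width: 0.992
grasp_force: 0.0
```

```bash
python3 - <<'E'
from h import *
f=grab("wrist");save(f,"w1.png");np.save("pics/w1.npy",f,allow_pickle=True);s=manip.state();print(s["tool_pos"],s["tool_rot"])
E
```

```text
[ 0.56997297 -0.26047591  0.26573848] [ 4.30883571e-04  7.42439555e-02  9.97240013e-01 -7.92503358e-05]
```

View pics/w1.png

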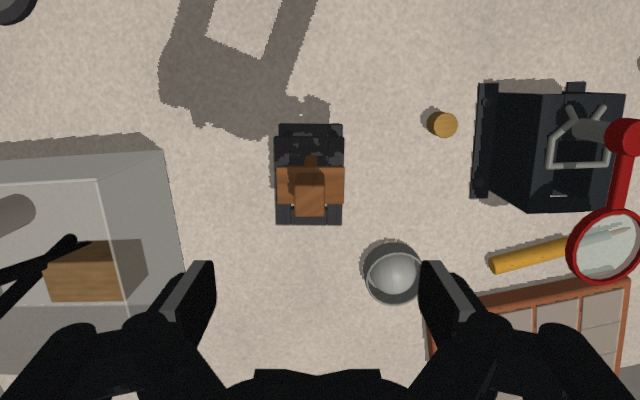

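The wrist view shows the holder at (310,175), with the handle's top face at about (310,200). The blade's back shows above the flange at (312,160), so the upright back is on the -x side, as assumed.

```bash
python3 - <<'E'
from h import *
f=np.load("pics/w1.npy",allow_pickle=True).item();im=f["image"]
hsv=cv2.cvtColor(im,cv2.COLOR_RGB2HSV);o=((hsv[...,0]<18)&(hsv[...,1]>110)&(hsv[...,2]>45));o[:,:250]=0;o[:,360:]=0;o[:120]=0;o[235:]=0
for y in range(150,222,4): print(y,"".join("%4d"%im[y,x,0] if o[y,x] else "   ." for x in range(272,350,4)))
top=(o&(im[...,0]>135)).astype(np.uint8);n,l,st,c=cv2.connectedComponentsWithStats(top);print(st,c)
for z,h in((.137,"top"),):
  for i in range(1,n):
    if st[i,4]>200:
      r=cv2.minAreaRect(np.argwhere(l==i)[:,::-1].astype(np.float32));b=cv2.boxPoints(r);print(r,[onz(f,q,z).round(4) for q in b],onz(f,r[0],z))
E
```

```text
150    .   .   .   .   .   .   .   .   .   .   .   .   .   .   .   .   .   .   .   .
154    .   .   .   .   .   .   .   .   .   .   .   .   .   .   .   .   .   .   .   .
158    .   .   .   .   .   .   .   .   .  61  62  60   .   .   .   .   .   .   .   .
162    .   .   .   .   .   .   .   .  50  59  59  58   .   .   .   .   .   .   .   .
166    .   .  61  56   .  58  58  58  63  62  66  67  58  56  61  60  60   .   .   .
170    . 108 139 139  78  80  78  79  78  80  78  77  96 139 141 140 139 140   .   .
174    . 100 132 129  78  73  70  61  60  61  58  60  65 117 129 129 128 128   .   .
178    .   . 122 119  89  68  62  61  62  62  57  58  65  95 121 121 121 123   .   .
182    .   . 114 114 101  67  62  60  63  64  58  65  63  86 124 126 124 126   .   .
186    .   . 129 130  82  72 110 113 112 111 101 115 117  94 128 126 126 126   .   .
190    .   . 133 130  96  74 121 124 126 130 136 138 138 104 129 130 129 127   .   .
194    .   . 132 131 132  80 123 127 131 138 138 136 127  98 125 122 123 122   .   .
198    .   . 123 122 122 122 123 133 136 135 130 123 126 105 123 124 130 129   .
[... 200 characters left out ...]
  . 120 121 122 129 129 126 128  93   .   .   .   .   .   .
214    .   .   .   .   .   . 118 127 130 125 126 128 128  88   .   .   .   .   .   .
218    .   .   .   .   .   .   .   .   .   .   .   .   .   .   .   .   .   .   .   .
[[     0      0    640    400 255785]
 [   278    169      9      5     36]
 [   321    169     23      4     83]
 [   301    188     22     13     90]
 [   285    193      1      1      1]
 [   310    198      1      1      1]
 [   297    201      4      3      4]] [[319.50384503 199.5157691 ]
 [282.13888889 170.58333333]
 [332.93975904 170.38554217]
 [312.54444444 193.07777778]
 [285.         193.        ]
 [310.         198.        ]
 [298.5        202.        ]]
```

```bash
python3 - <<'E'
from h import *
f=np.load("pics/w1.npy",allow_pickle=True).item()
for q in[(295,185),(323,185),(295,216),(323,216),(309,200.5)]:print(onz(f,q,.137).round(4))
for q in[(277,168),(343.5,168),(278,204.5),(344.5,204.5)]:print("fl",onz(f,q,.091).round(4))
p=onz(f,(309,200.5),.137);s=manip.state();q=s["tool_rot"];R=Ro.from_quat([q[1],q[2],q[3],q[0]]).as_matrix();d=p-s["tool_pos"];d[2]=.115-.005-s["tool_pos"][2];print("tool delta mm to put grasp pt",(R.T@d*1000).round(1))
# magnifier knob height
t=np.load("pics/top0.npy",allow_pickle=True).item();sc=np.load("pics/scene0.npy",allow_pickle=True).item()
print("knob",tri(t,(333,193),sc,(300,209)),"lens",tri(t,(336,143),sc,(286,258)))
E
```

```text
[ 0.5611 -0.2764  0.137 ]
[ 0.5642 -0.2557  0.137 ]
[ 0.5855 -0.2805  0.137 ]
[ 0.5887 -0.2592  0.137 ]
[ 0.5747 -0.2679  0.137 ]
fl [ 0.5558 -0.2941  0.091 ]
fl [ 0.5644 -0.2369  0.091 ]
fl [ 0.5888 -0.2993  0.091 ]
fl [ 0.5977 -0.2402  0.091 ]
tool delta mm to put grasp pt [ -5.7  -6.6 155.7]
knob (array([ 0.55893381, -0.02356217,  0.14209568]), np.float64(0.0053818327549227975)) lens (array([ 0.64946488, -0.03180847,  0.13985208]), np.float64(0.0031891422039104548))
```

Request:
play_rows:
  commands:
    - [-3, -3.5, 30, 0, 0, 0]
    - [-3.5, -3.5, 38, 0, 0, 0]
    - [0, 0, 38, 0, 0, 0]
    - [0, 0, 25, 0, 0, 0]
    - [0, 0, 10, 0, 0, 0]

```text
time: 2.95
tool_pos: [0.5733, -0.2664, 0.1205]
tool_rot: [-0.002, 0.074, 0.997, 0.001]
contact_force: [0.1, 0.1, -0.6]
gripper_width: 0.993
grasp_force: 0.0
```

Request:
play_rows:
  commands:
    - [0, 0, 10, 0, 0, 0]
    - [0, 0, 2, 0, 0, 0]
    - [0, 0, 0, 0, 0, 0]
    - [0, 0, 0, 0, 0, 0]

```text
time: 3.28
tool_pos: [0.5767, -0.2695, 0.1147]
tool_rot: [0.002, 0.074, 0.997, -0.001]
contact_force: [0.7, -0.1, 1.0]
gripper_width: 0.996
grasp_force: 0.0
```

Request:
play_rows:
  commands:
    - [0, 0, 0, 0, 0, 0]
    - [0, 0, 0, 0, 0, 0]
    - [0, 0, 0, 0, 0, 0]
    - [0, 0, 0, 0, 0, 0]
    - [0, 0, 0, 0, 0, 0]
  hand: 0

```text
time: 3.7
tool_pos: [0.5754, -0.269, 0.1122]
tool_rot: [0.0, 0.075, 0.997, -0.0]
contact_force: [-0.5, -1.2, 0.1]
gripper_width: 0.296
grasp_force: 0.3
```

Request:
play_rows:
  commands:
    - [0, 0, 0, 0, 0, 0]
    - [0, 0, 0, 0, 0, 0]
    - [0, 0, 0, 0, 0, 0]
    - [0, 0, 0, 0, 0, 0]
    - [0, 0, 0, 0, 0, 0]

```text
time: 4.12
tool_pos: [0.5755, -0.2691, 0.1123]
tool_rot: [0.0, 0.075, 0.997, -0.0]
contact_force: [-0.4, -0.9, 2.6]
gripper_width: 0.279
grasp_force: 59.3
```

```bash
python3 - <<'E'
from h import *
for i in range(2):
    f=grab("wrist")
    s=manip.state();print(s["tool_pos"],s["tool_rot"],s["contact_force"],s["grasp_force"],s["gripper_width"])
np.save("pics/w2.npy",f,allow_pickle=True);save(f,"w2.png")
E
```

```text
[ 0.57551664 -0.26912744  0.11233555] [ 3.02132257e-04  7.45517288e-02  9.97217085e-01 -1.82323409e-04] [ 0.16739709 -0.88435223  2.5784646 ] 59.30830657482147 0.2726587877784466
[ 0.57551329 -0.26913249  0.11234116] [ 2.98611345e-04  7.45383855e-02  9.97218084e-01 -1.82773186e-04] [ 0.68321707 -0.37112481  4.24428365] 59.30840849876404 0.27213624812490944
```

View pics/w2.png

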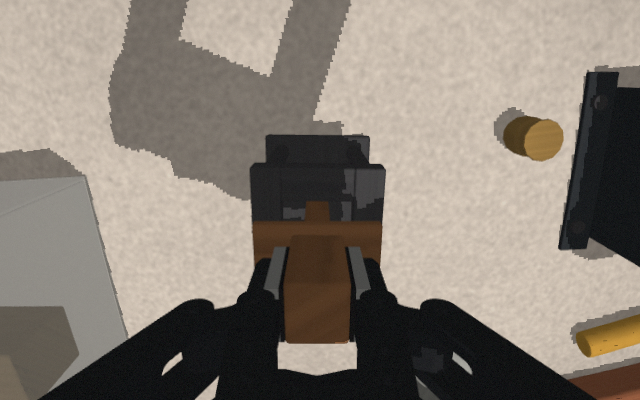

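The wedge is gripped. The handle's top face spans roughly rows 285 to 342, the flange's back top edge is at row 222, and the blade back is visible at (317,210).

```bash
python3 - <<'E'
from h import *
f=np.load("pics/w2.npy",allow_pickle=True).item();im=f["image"];s=manip.state();tp=s["tool_pos"]
q=s["tool_rot"];R=Ro.from_quat([q[1],q[2],q[3],q[0]]).as_matrix()
print("col317",[(y,int(im[y,317,0])) for y in list(range(214,240,2))+list(range(270,352,3))])
for n,u,z in(("flback",(317,222),.091),("flL",(252,222),.091),("flR",(382,222),.091),("flbot",(317,222),.085),("topfront",(317,342),.137),("tl",(281,342),.137),("tr",(353,342),.137)):
    print(n,(R.T@(onz(f,u,z)-tp)*1000).round(1))
E
```

```text
col317 [(214, 69), (216, 69), (218, 67), (220, 69), (222, 72), (224, 78), (226, 82), (228, 85), (230, 82), (232, 83), (234, 81), (236, 64), (238, 64), (270, 67), (273, 65), (276, 65), (279, 67), (282, 67), (285, 76), (288, 77), (291, 76), (294, 77), (297, 80), (300, 82), (303, 84), (306, 83), (309, 82), (312, 83), (315, 79), (318, 75), (321, 77), (324, 75), (327, 75), (330, 77), (333, 79), (336, 79), (339, 77), (342, 76), (345, 195), (348, 191), (351, 191)]
flback [18.1 -0.2 21.3]
flL [ 18.  -29.7  21.3]
flR [18.1 29.2 21.3]
flbot [15.7 -0.2 27.3]
topfront [ -9.7  -0.2 -24.7]
tl [ -9.7 -13.  -24.6]
tr [ -9.7  12.6 -24.7]
```

Request:
play_rows:
  commands:
    - [0, 0, -5, 0, 0, 0]
    - [0, 0, -15, 0, 0, 0]
    - [0, 0, -30, 0, 0, 0]
    - [0, 0, -35, 0, 0, 0]
    - [0, 0, -35, 0, 0, 0]

```text
time: 4.63
tool_pos: [0.5746, -0.2684, 0.2331]
tool_rot: [-0.001, 0.074, 0.997, 0.0]
contact_force: [1.5, -0.3, -0.9]
gripper_width: 0.271
grasp_force: 59.0
```

Request:
play_rows:
  commands:
    - [0, 0, -35, 0, 0, 0]
    - [0, 10, -15, 0, 0, 0]
    - [9, 24, 0, 0, 0, 0]
    - [9, 32, 0, 0, 0, 0]
    - [9, 36, 0, 0, 0, 0]

```text
time: 5.05
tool_pos: [0.5631, -0.1631, 0.2819]
tool_rot: [-0.0, 0.076, 0.997, 0.0]
contact_force: [0.2, 0.4, -0.3]
gripper_width: 0.276
grasp_force: 59.0
```

Request:
play_rows:
  commands:
    - [10, 36, 0, 0, 0, 0]
    - [10, 36, 0, 0, 0, 0]
    - [10, 36, 0, 0, 0, 0]
    - [10, 36, 0, 0, 0, 0]
    - [10, 36, 0, 0, 0, 0]

```text
time: 5.47
tool_pos: [0.5398, 0.0238, 0.2813]
tool_rot: [-0.001, 0.074, 0.997, 0.0]
contact_force: [0.7, 0.3, -0.7]
gripper_width: 0.275
grasp_force: 59.0
```

Request:
play_rows:
  commands:
    - [10, 36, 0, 0, 0, 0]
    - [10, 36, 0, 0, 0, 0]
    - [9, 36, 0, 0, 0, 0]
    - [8, 36, 0, 0, 0, 0]
    - [5, 36, 0, 0, 0, 0]

```text
time: 5.88
tool_pos: [0.5246, 0.208, 0.2815]
tool_rot: [-0.001, 0.074, 0.997, -0.0]
contact_force: [0.8, -0.3, -0.9]
gripper_width: 0.274
grasp_force: 59.0
```

Request:
play_rows:
  commands:
    - [2, 12, 20, 0, 0, 1.3]
    - [0, 0, 25, 0, 0, 1]
    - [0, 0, 10, 0, 0, 0]
    - [0, 0, 0, 0, 0, 0]
    - [0, 0, 0, 0, 0, 0]

```text
time: 6.3
tool_pos: [0.5254, 0.2175, 0.2262]
tool_rot: [-0.001, 0.095, 0.996, -0.0]
contact_force: [0.9, -0.7, 0.3]
gripper_width: 0.274
grasp_force: 59.0
```

```bash
python3 - <<'E'
from h import *
f=grab("wrist");save(f,"w3.png");np.save("pics/w3.npy",f,allow_pickle=True);s=manip.state();print(s["tool_pos"],s["tool_rot"],s["grasp_force"],s["contact_force"])
E
```

```text
[0.52624563 0.21749803 0.22766383] [2.06109836e-04 9.47516590e-02 9.95500912e-01 1.19841208e-04] 59.02774751186371 [-0.28795283 -0.25284925  0.01126401]
```

View pics/w3.png

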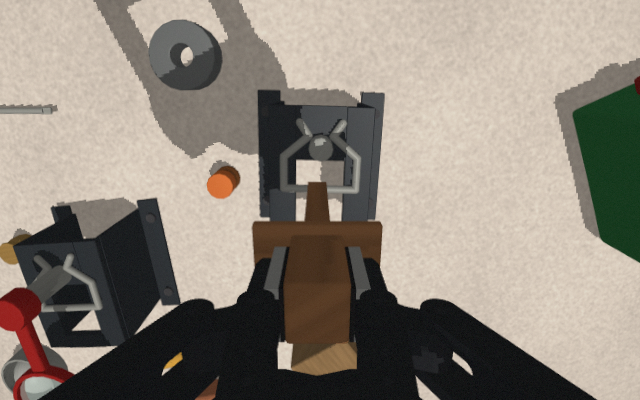

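The wrist view shows the post top at (320,148) and the clip's closed end from (281,188) to (357,190). The blade tip is at (317,183), still about 45 mm above the plate.

```bash
python3 - <<'E'
from h import *
f=np.load("pics/w3.npy",allow_pickle=True).item();im=f["image"];s=manip.state();tp=s["tool_pos"]
q=s["tool_rot"];R=Ro.from_quat([q[1],q[2],q[3],q[0]]).as_matrix()
g=lambda u,z:(R.T@(onz(f,u,z)-tp)*1000).round(1)
print("post",g((320.5,148),.101),onz(f,(320.5,148),.101));a,b=(281,188),(357,190)
print("clip",g(a,.088),g(b,.088));zt=tp[2]-.0973
print("tip back L,R",g((309,183),zt),g((327,183),zt), g((317,222),tp[2]-.0273),"col",[(y,im[y,317].tolist()) for y in range(174,196,2)])
E
```

```text
post [ 35.4   1.9 126.7] [0.49193089 0.22610266 0.101     ]
clip [  1.8 -28.7 139.7] [  0.2  30.8 139.7]
tip back L,R [17.2 -5.8 97.3] [17.2  6.  97.3] [17.2 -0.4 27.3] col [(174, [214, 200, 186]), (176, [219, 207, 191]), (178, [220, 206, 191]), (180, [221, 210, 193]), (182, [101, 79, 60]), (184, [74, 51, 30]), (186, [77, 52, 35]), (188, [72, 48, 27]), (190, [73, 51, 31]), (192, [75, 52, 34]), (194, [75, 51, 33])]
```

Request:
play_rows:
  commands:
    - [0.7, 1, 5, 0, 0, 1.4]
    - [0, 0, 10, 0, 0, 0]
    - [0, 0, 12, 0, 0, 0]
    - [0, 0, 8, 0, 0, 0]
    - [0, 0, 5, 0, 0, 0]

```text
time: 6.77
tool_pos: [0.5249, 0.2184, 0.1851]
tool_rot: [-0.001, 0.107, 0.994, -0.0]
contact_force: [0.1, 0.1, -1.1]
gripper_width: 0.273
grasp_force: 59.0
```

Request:
play_rows:
  commands:
    - [0, 0, 5, 0, 0, 0]
    - [0, 0, 5, 0, 0, 0]
    - [0, 0, 5, 0, 0, 0]
    - [0, 0, 5, 0, 0, 0]
    - [0, 0, 5, 0, 0, 0]

```text
time: 7.18
tool_pos: [0.5256, 0.219, 0.1617]
tool_rot: [-0.0, 0.107, 0.994, 0.0]
contact_force: [-1.1, 0.5, 0.6]
gripper_width: 0.273
grasp_force: 59.1
```

```bash
python3 - <<'E'
from h import *
f=grab("wrist");save(f,"w4.png");np.save("pics/w4.npy",f,allow_pickle=True);s=manip.state();print(s["tool_pos"],s["tool_rot"],s["grasp_force"],s["contact_force"])
E
```

```text
[0.52492876 0.2188325  0.16047173] [-9.53468069e-04  1.06632487e-01  9.94298013e-01 -2.53322118e-04] 59.08505380153656 [-0.43102331 -0.5285148  -1.80053289]
```

View pics/w4.png

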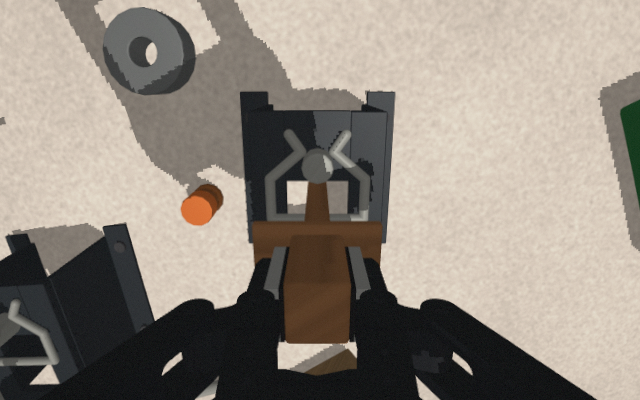

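The blade (column 317) is in the gap behind the post (316,166), centred between the clip legs (267 to 369). The yaw matches, so I'm pressing on.

Request:
play_rows:
  commands:
    - [0, 0, 5, 0, 0, 0]
    - [0, 0, 5, 0, 0, 0]
    - [0, 0, 5, 0, 0, 0]
    - [0, 0, 5, 0, 0, 0]
    - [0, 0, 5, 0, 0, 0]

```text
time: 7.65
tool_pos: [0.526, 0.2189, 0.1366]
tool_rot: [0.001, 0.107, 0.994, 0.0]
contact_force: [-0.5, 0.1, -0.8]
gripper_width: 0.272
grasp_force: 59.3
```

Request:
play_rows:
  commands:
    - [0, 0, 4, 0, 0, 0]
    - [0, 0, 4, 0, 0, 0]
    - [0, 0, 3, 0, 0, 0]
    - [0, 0, 2, 0, 0, 0]
    - [0, 0, 0, 0, 0, 0]

```text
time: 8.07
tool_pos: [0.5253, 0.2187, 0.1233]
tool_rot: [-0.0, 0.107, 0.994, -0.0]
contact_force: [-0.0, -0.3, -0.3]
gripper_width: 0.272
grasp_force: 59.2
```

Request:
play_rows:
  commands:
    - [0, 0, 2, 0, 0, 0]
    - [0, 0, 2, 0, 0, 0]
    - [0, 0, 1, 0, 0, 0]
    - [0, 0, 0, 0, 0, 0]

```text
time: 8.4
tool_pos: [0.5255, 0.2188, 0.1187]
tool_rot: [-0.0, 0.107, 0.994, -0.0]
contact_force: [-0.0, -0.2, -0.1]
gripper_width: 0.274
grasp_force: 59.2
```

```bash
python3 - <<'E'
from h import *
f=grab("wrist");save(f,"w5.png");np.save("pics/w5.npy",f,allow_pickle=True)
for i in range(3):
  s=manip.state();print(s["tool_pos"],s["grasp_force"],s["contact_force"]);grab("top")
E
```

```text
[0.52560853 0.21885927 0.11890613] 59.247910380363464 [ 0.07266724  0.03244857 -0.05164285]
[0.52563281 0.2188925  0.11897764] 59.24756169319153 [ 0.01595328  0.20868919 -1.7006135 ]
[0.5256686  0.21888919 0.11907863] 59.24768507480621 [-0.08138888  0.87595783 -1.22511571]
```

View pics/w5.png

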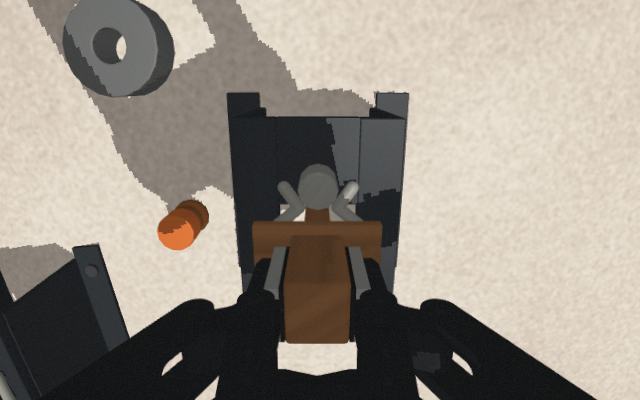

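The clip's leg ends are now beside and ahead of the post, at (288,195) and (350,195). I'm seating the flange until I feel contact.

Request:
play_rows:
  commands:
    - [0, 0, 1, 0, 0, 0]
    - [0, 0, 0, 0, 0, 0]

```text
time: 8.77
tool_pos: [0.5258, 0.219, 0.1183]
tool_rot: [0.0, 0.107, 0.994, 0.0]
contact_force: [-0.3, -0.8, 1.2]
gripper_width: 0.27
grasp_force: 59.3
```

Request:
play_rows:
  commands:
    - [0, 0, 1, 0, 0, 0]
    - [0, 0, 0, 0, 0, 0]

```text
time: 8.93
tool_pos: [0.5259, 0.219, 0.1182]
tool_rot: [0.0, 0.107, 0.994, 0.0]
contact_force: [-2.5, -1.0, 4.7]
gripper_width: 0.272
grasp_force: 59.9
```

Request:
play_rows:
  commands:
    - [0, 0, 0.7, 0, 0, 0]
    - [0, 0, 0, 0, 0, 0]

```text
time: 9.1
tool_pos: [0.5261, 0.2191, 0.1182]
tool_rot: [0.0, 0.107, 0.994, 0.0]
contact_force: [-2.9, -0.9, 8.6]
gripper_width: 0.271
grasp_force: 60.3
```

The flange stopped on the clip at TCP z = 0.1182, as expected. Lifting straight out now.

Request:
play_rows:
  commands:
    - [0, 0, -4, 0, 0, 0]
    - [0, 0, -6, 0, 0, 0]
    - [0, 0, -10, 0, 0, 0]
    - [0, 0, -15, 0, 0, 0]
    - [0, 0, -20, 0, 0, 0]

```text
time: 9.52
tool_pos: [0.5246, 0.2186, 0.1707]
tool_rot: [-0.001, 0.107, 0.994, -0.001]
contact_force: [0.2, -0.8, -0.6]
gripper_width: 0.27
grasp_force: 59.2
```

Request:
play_rows:
  commands:
    - [0, 0, -25, 0, 0, 0]
    - [0, 0, -30, 0, 0, 0]
    - [0, 0, -30, 0, 0, 0]
    - [0, 0, -22, 0, 0, 0]
    - [0, 0, -4, 0, 0, 0]

```text
time: 9.93
tool_pos: [0.5277, 0.2195, 0.2889]
tool_rot: [0.005, 0.107, 0.994, 0.002]
contact_force: [0.7, 0.9, 0.6]
gripper_width: 0.276
grasp_force: 59.2
```

```bash
python3 - <<'E'
from h import *
f=grab("wrist");save(f,"w6.png");np.save("pics/w6.npy",f,allow_pickle=True);s=manip.state();print(s["tool_pos"],s["tool_rot"],s["grasp_force"],s["contact_force"])
E
```

```text
[0.52715301 0.21934839 0.28696704] [0.00354085 0.10665995 0.99428831 0.001367  ] 59.15490210056305 [ 1.13202865  0.53399243 -0.00881555]
```

View pics/w6.png

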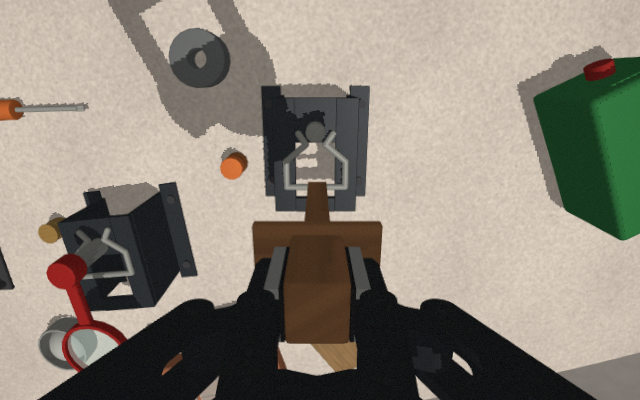

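The clip's pinch (about row 147) is now clear ahead of the post (316,131), and its closed end is at row 186. It lies flat on the plate. I'll check the distance, then carry the wedge back.

```bash
python3 - <<'E'
from h import *
f=np.load("pics/w6.npy",allow_pickle=True).item()
p=onz(f,(316,131),.101);c=onz(f,(317,186),.088);print(p,c,np.linalg.norm((c-p)[:2]))
E
```

```text
[0.4912015  0.22707801 0.101     ] [0.54451147 0.21649484 0.088     ] 0.05435031455039878
```

Request:
play_rows:
  commands:
    - [0, 0, 0, 0, 0, -3.7]
    - [-5, -20, 0, 0, 0, 0]
    - [-9, -32, 0, 0, 0, 0]
    - [-9.5, -36, 0, 0, 0, 0]
    - [-9.5, -36, 0, 0, 0, 0]

```text
time: 10.4
tool_pos: [0.5387, 0.0904, 0.2797]
tool_rot: [-0.002, 0.074, 0.997, -0.0]
contact_force: [0.8, 1.1, -0.7]
gripper_width: 0.271
grasp_force: 59.1
```

Request:
play_rows:
  commands:
    - [-9.5, -36, 0, 0, 0, 0]
    - [-9.5, -36, 0, 0, 0, 0]
    - [-9.5, -36, 0, 0, 0, 0]
    - [-9.5, -36, 0, 0, 0, 0]
    - [-9.5, -36, 0, 0, 0, 0]

```text
time: 10.82
tool_pos: [0.559, -0.0952, 0.2797]
tool_rot: [-0.002, 0.075, 0.997, 0.0]
contact_force: [0.6, 0.0, -0.4]
gripper_width: 0.275
grasp_force: 59.1
```

Request:
play_rows:
  commands:
    - [-9.5, -36, 0, 0, 0, 0]
    - [-9.5, -36, 0, 0, 0, 0]
    - [-9.5, -36, 0, 0, 0, 0]
    - [-8, -24, 0, 0, 0, 0]
    - [-5, -12, 0, 0, 0, 0]

```text
time: 11.23
tool_pos: [0.5786, -0.245, 0.2794]
tool_rot: [-0.002, 0.076, 0.997, 0.0]
contact_force: [0.7, 0.4, -0.9]
gripper_width: 0.273
grasp_force: 59.1
```

Request:
play_rows:
  commands:
    - [0, 0, 0, 0, 0, 0]
    - [0, 0, 0, 0, 0, 0]
    - [0, 0, 0, 0, 0, 0]

```text
time: 11.48
tool_pos: [0.5795, -0.2407, 0.2814]
tool_rot: [-0.001, 0.074, 0.997, 0.001]
contact_force: [-0.4, 0.5, -1.0]
gripper_width: 0.273
grasp_force: 59.1
```

```bash
python3 - <<'E'
from h import *
s=manip.state();tp=s["tool_pos"];q=s["tool_rot"];R=Ro.from_quat([q[1],q[2],q[3],q[0]]).as_matrix()
print(tp,q,s["grasp_force"],(R.T@(np.array([.5755,-.2691,.112])-tp)*1000).round(1))
E
```

```text
[ 0.57949112 -0.24071136  0.28142215] [-6.49763883e-04  7.38806544e-02  9.97266671e-01  6.42469987e-04] 59.10585701465607 [ -0.5 -28.9 169.4]
```

Request:
play_rows:
  commands:
    - [-0.5, -17, 0, 0, 0, 0]
    - [0, -12, 15, 0, 0, 0]
    - [0, 0, 30, 0, 0, 0]
    - [0, 0, 25, 0, 0, 0]
    - [0, 0, 10, 0, 0, 0]

```text
time: 11.9
tool_pos: [0.5735, -0.2699, 0.1965]
tool_rot: [-0.003, 0.075, 0.997, 0.002]
contact_force: [-0.4, 0.3, -2.2]
gripper_width: 0.271
grasp_force: 59.1
```

Request:
play_rows:
  commands:
    - [0, 0, 0, 0, 0, 0]
    - [0, 0, 0, 0, 0, 0]
    - [0, 0, 0, 0, 0, 0]

```text
time: 12.15
tool_pos: [0.5767, -0.2714, 0.2041]
tool_rot: [0.001, 0.074, 0.997, -0.001]
contact_force: [0.1, -0.1, 0.2]
gripper_width: 0.274
grasp_force: 59.1
```

```bash
python3 - <<'E'
from h import *
f=grab("wrist");save(f,"w7.png")
s=manip.state();tp=s["tool_pos"];q=s["tool_rot"];R=Ro.from_quat([q[1],q[2],q[3],q[0]]).as_matrix()
print(tp,q,s["grasp_force"],(R.T@(np.array([.5755,-.2691,.1123])-tp)*1000).round(1))
E
```

```text
[ 0.57688848 -0.27150535  0.2046819 ] [ 1.68051399e-03  7.43723441e-02  9.97228738e-01 -8.80546128e-04] 59.07429814338684 [ 2.1  2.3 92.4]
```

View pics/w7.png

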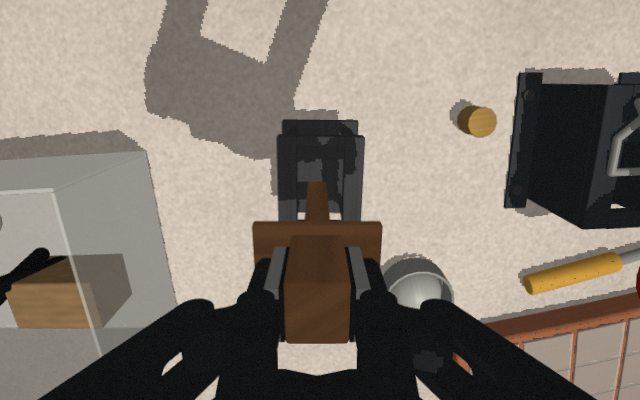

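The holder frame (278 to 363, centre column 320) is just right of the blade (317), which agrees with the 2 mm offset. I'm correcting that and lowering.

Request:
play_rows:
  commands:
    - [1.5, 1.8, 8, 0, 0, 0]
    - [0, 0, 15, 0, 0, 0]
    - [0, 0, 20, 0, 0, 0]
    - [0, 0, 15, 0, 0, 0]
    - [0, 0, 12, 0, 0, 0]

```text
time: 12.62
tool_pos: [0.5736, -0.2683, 0.1294]
tool_rot: [-0.001, 0.074, 0.997, 0.001]
contact_force: [0.0, 0.2, -1.1]
gripper_width: 0.276
grasp_force: 59.1
```

Request:
play_rows:
  commands:
    - [0, 0, 8, 0, 0, 0]
    - [0, 0, 5, 0, 0, 0]
    - [0, 0, 2, 0, 0, 0]
    - [0, 0, 0, 0, 0, 0]
    - [0, 0, 0, 0, 0, 0]

```text
time: 13.03
tool_pos: [0.5751, -0.2693, 0.1181]
tool_rot: [0.001, 0.075, 0.997, -0.0]
contact_force: [0.3, -0.2, -0.5]
gripper_width: 0.278
grasp_force: 59.1
```

Request:
play_rows:
  commands:
    - [0, 0, 3, 0, 0, 0]
    - [0, 0, 2, 0, 0, 0]
    - [0, 0, 0, 0, 0, 0]

```text
time: 13.28
tool_pos: [0.5748, -0.2691, 0.1124]
tool_rot: [0.0, 0.075, 0.997, -0.0]
contact_force: [-0.8, 0.1, -0.3]
gripper_width: 0.275
grasp_force: 59.2
```

Request:
play_rows:
  commands:
    - [0, 0, 1, 0, 0, 0]
    - [0, 0, 0, 0, 0, 0]
    - [0, 0, 0, 0, 0, 0]

```text
time: 13.53
tool_pos: [0.5749, -0.2692, 0.1124]
tool_rot: [0.0, 0.075, 0.997, -0.0]
contact_force: [-2.1, 1.1, 5.3]
gripper_width: 0.277
grasp_force: 59.7
```

Request:
play_rows:
  commands:
    - [0, 0, 0.7, 0, 0, 0]
    - [0, 0, 0, 0, 0, 0]
    - [0, 0, 0, 0, 0, 0]

```text
time: 13.78
tool_pos: [0.5749, -0.2692, 0.1124]
tool_rot: [0.0, 0.074, 0.997, -0.0]
contact_force: [-4.2, 1.5, 8.7]
gripper_width: 0.276
grasp_force: 60.4
```

The wedge is seated on the rim at z = 0.1124. Releasing and withdrawing.

Request:
play_rows:
  commands:
    - [0, 0, -1, 0, 0, 0]
    - [0, 0, 0, 0, 0, 0]
    - [0, 0, 0, 0, 0, 0]
    - [0, 0, 0, 0, 0, 0]
    - [0, 0, 0, 0, 0, 0]
  hand: 85

```text
time: 14.2
tool_pos: [0.5744, -0.2689, 0.1111]
tool_rot: [-0.0, 0.075, 0.997, 0.0]
contact_force: [-0.8, -0.3, -0.3]
gripper_width: 0.959
grasp_force: 0.0
```

Request:
play_rows:
  commands:
    - [0, 0, 0, 0, 0, 0]
    - [0, 0, -10, 0, 0, 0]
    - [0, 0, -20, 0, 0, 0]
    - [0, 0, -30, 0, 0, 0]
    - [0, 0, -35, 0, 0, 0]

```text
time: 14.62
tool_pos: [0.5735, -0.2683, 0.2059]
tool_rot: [-0.002, 0.075, 0.997, 0.001]
contact_force: [1.0, 0.2, -0.4]
gripper_width: 0.992
grasp_force: 0.0
```

Request:
play_rows:
  commands:
    - [0, 0, -35, 0, 0, 0]
    - [0, 0, -20, 0, 0, 0]
    - [25, 0, 0, 0, 0, 0]
    - [25, 0, 0, 0, 0, 0]
    - [0, 0, 0, 0, 0, 0]

```text
time: 15.03
tool_pos: [0.5228, -0.2611, 0.2627]
tool_rot: [-0.0, 0.075, 0.997, -0.0]
contact_force: [-0.2, -0.7, -1.1]
gripper_width: 0.997
grasp_force: 0.0
```

```bash
python3 - <<'E'
from h import *
w,t,s=grab("wrist"),grab("top"),grab("scene")
im=np.hstack([cv2.resize(w["image"][100:340,200:440],(390,390)),np.vstack([cv2.resize(t["image"][180:265,160:260],(400,300)),cv2.resize(s["image"][170:270,380:500],(400,290))])[:590]])if 0 else None
a=cv2.resize(w["image"][100:320,200:490],(400,300));b=cv2.resize(t["image"][180:255,165:265],(400,300));c=cv2.resize(s["image"][180:255,120:220],(400,300));d=cv2.resize(s["image"][180:255,385:485],(400,300))
im=np.vstack([np.hstack([a,b]),np.hstack([c,d])]);cv2.imwrite("pics/end.png",np.clip(im[:,:,::-1]*1.4,0,255).astype(np.uint8));print(manip.state()["tool_pos"],manip.state()["time"])
E
```

```text
[ 0.52539052 -0.26166707  0.26226655] 15.1833
```

View pics/end.png

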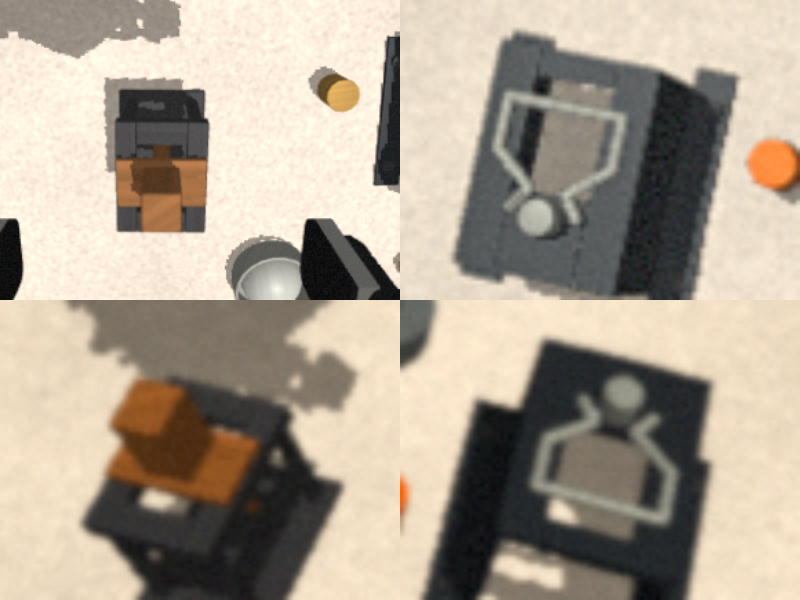

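The end crops show the wedge hanging upright in the holder, top left at (160,190). The clip lies flat on the stand with its pinch ahead of the post, top right at (540,215). Handing in.

```bash
python3 -c "
from plant import manip
print(manip.job_done())"
```

```text
the job is handed in; nothing more can be done
None
```

The job is handed in: the wedge pushed the clip about 20 mm, so it is off the post and lying on the stand, and the wedge hangs upright in its holder again (about 15 s of the 54 s used).

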